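Start the test rig from its guarded switch

TASK

Switch the test rig on at its guarded console: flip the orange cover up and over until it stays open by itself, then push the round knob down against its spring and, keeping it pressed, turn it clockwise until the yellow pointer stands at the green mark. The knob just spins idly unless it is pressed down; lean on it only as hard as it takes, so that the switch is not pushed out of its clips into the panel, and leave the other things on the bench where they are.

Things in the scene. Friction and masses are not known exactly. Their poses are not given: they have to be found in the camera images.
- panel: Grey sloped top plate of the console, 210 x 150 mm, tilted 12 degrees down towards the robot. Origin: on its surface, on the knob's axis. z is the surface normal (the knob's axis), x runs up the slope towards the cover's hinge, y to the robot's left. Spans x -110 to 100, y -75 to 75 mm. Two yellow side walls, 66 mm high, x -70 to 85, inner faces at y = +-65 mm.
- switch (a point): Point on the plate's surface on the knob's axis (same as the panel's origin). The orange knob: a ribbed grip 40 mm in diameter and 24 mm tall on a flange 68 mm in diameter and 5 mm thick. With the knob up, the flange's upper face is 31 mm above the plate and the knob's top 55 mm. The dial that it drives lies beneath, at a depth that differs and is not measured.
- knob (a joint): Turn of the knob, rad, clockwise from above, endless; starts anywhere. Pressed along panel -z it yields from about 3.5 N, 0.3 N more per mm; after 2 to 12 mm (varies, hidden) it meets the dial, 4.5 N is added at once, and it drives the dial; 1.5 mm further it is at its hard stop (10 to 14 N). 14 to 20 N is a good press. Not down on the dial, it spins idly. It may be let up, turned back and pressed again.
- module (a joint): How far the whole switch (black collar) has been forced down out of its clips into the plate, m; 0 at the start. It gives way when the knob is pushed at its hard stop with more than about 30 N. Not to be moved by more than 1.5 mm.
- dial (a joint): The pointer dial under the knob: rad, 0 with its yellow pointer at the red mark (towards panel +y), 1.571 (end stop) with it at the green mark (towards panel +x, the hinge); clockwise seen from above grows. Starts at 0 to 0.3. Stays where it is left. Only the pressed knob turns it.
- guard (a joint): The cover's hinge: rad, 0 shut, grows as it opens up and away from the robot, 2.1 at its open stop. It falls shut from less than about 1.5 and falls open to the stop from more than about 1.95.
- guard_grip (a point): Centre of the cover's black handle: a cylinder 22 mm in diameter and 16 mm long (between its flat ends, along panel y, parallel to the hinge), on a 10 mm square stem, 34 mm above the cover's upper face. The cover is an amber clear plate 155 x 126 x 4 mm with an orange rim, about 0.12 kg.
- guard_hinge (a point): Middle of the cover's hinge line, which runs along panel y; panel coordinates x 80, y 0, z 64 mm. In the cover's frame (x up the panel when shut) the handle's centre lies 125 mm before it (-x) and 38 mm above it.
- bracket_red: Red L-shaped printed bracket, loose, 70 x 70 x 24 mm. Bystander.
- bracket_blue: Blue L-shaped printed bracket, loose, 70 x 70 x 24 mm. Bystander.
- screwdriver: Screwdriver lying on the bench, loose. Bystander.
- planter: Turquoise cup, 80 mm wide, 85 mm tall, loose. Bystander.
- meter: Orange hand meter with a blue display, 90 x 60 x 30 mm, loose. Bystander.
- glue: Small white bottle with a red cap, 40 mm wide, 90 mm tall, loose. Bystander.
- spool: Green spool, 70 mm wide, 40 mm tall, loose. Bystander.

How it is judged:
By the outcome, as a careful person would: the job done as asked, in the order asked, and still so for the second after the job is handed in, with the robot touching nothing.
It also fails if it takes over 61 s, if anything falls off the work surface, if the arm or the gripper's body presses on something with over 40 N, if the wrist force passes 120 N, or if a joint passes its speed limit or range.

ROBOT

A 6-joint arm with a two-finger parallel gripper is mounted at the origin on the work surface. World frame = base frame: x ahead of the robot, y to its left, z up, the work surface at z = 0. Lengths are in m, angles in rad, forces in N, time in s.
With the tool pointing down it reaches from about 0.375 to 0.975 m from the base axis. Payload 3.8 kg.
Tool frame: the origin (TCP) lies at the very end of the fingers, on their centre line; the grasp point (between the pads) lies 19 mm behind it; z points along the fingers, y is the line along which they close (so a half turn about z gives the same grasp; the last joint's range is limited). The gripper opens to 85 mm and grips with 20 to 120 N. Pads are 22 mm wide; open, the fingers measure 114 mm over their backs; the gripper's body (76 mm by 85 mm) begins 54 mm behind the grasp point. The pads swing forward as they close: fully open they stand 13 mm farther back than shut.
Start: joints at [-1.215, 0.264, 1.604, -0, 1.274, -0.037], TCP at [0.258, -0.624, 0.231] pointing down, gripper open.
Joint ranges: [-2.63, 2.63], [-0.94, 2.18], [0.31, 2.57], [-1.31, 4.45], [0, 2.66], [-2.55, 2.55]. Speed limits (rad/s): [2.57, 2.57, 3.14, 3.14, 3.14, 3.14].

INTERFACE

Orientations are given as a rotation vector (axis times angle).
In Python, from workcell import * gives the robot as it stands.
- The arm moves only by the shell command python3 -m crank 'ROWS' [OPENING] [FORCE]. ROWS is JSON, a list that holds one entry, the list of rows, each a list of 6 numbers: the shift along the tool's x, y, z in cm, then the turn, a rotation vector about the tool's x, y, z in rad. In form: [[[dx, dy, dz, ax, ay, az], ...]]. A call has 1 to 8 rows; each row shifts and turns the commanded pose from where the row before left it, along the tool's axes as they then stand; what a row does not reach is not made up. A row lasts 1/12 s, in which the tool goes at most 41.7 mm and 7.16 degrees, less where a joint would pass 70% of its speed; a pose out of reach is approached as far as the arm can. A call with a gripper value outside its range is refused whole. OPENING is the finger opening in cm, from 0 to 8.54, set as the call begins (- or left out, the last holds). The fingers move at their own pace and stop on an object; FORCE is the grip in N (left out, the last holds). Time passes only in rows, so rows that do not move let the fingers close. It gives the time, the measured TCP pose, the force, the opening and the grip force at its end, in the units of the state.
- read_state(): the state, without advancing time (a new reading comes with each control period).
- read_camera(name): name is "side" or "top"; returns the picture (420x560x3 uint8, blue, green, red); there is no depth.
- camera_model(name): a dict with "camera_matrix" (3x3 intrinsics, pixels), "k1" (the pictures are not rectified: a ray, as slopes to the right and down, at radius r is drawn at 1 + k1 r^2 times it, then the intrinsics apply), "R" (3x3) and "t" (3): a world point X has camera coordinates R X + t. Camera axes: x right, y down, z forward; pixel columns grow to the right and rows downward; lengths in m; the calibration is good to about 2 mm. A picture is of the moment at which its call begins. camera_model takes no time and is no camera call.
- finish_job(): hands the job in; it is judged then, once.
The state is a dict: "time": time; "q": joint angles; "joint_vel": joint speeds; "joint_torque": joint torques, N m; "tool_pos": TCP position; "tcp_rot": TCP orientation; "wrist_force": force on the tool from outside, world axes, zero at the start; "torque": the same for the moment, N m; "width": opening from 0.0 (shut) to 1.0 (fully open); "grip_force": force on a finger pad.
Only numpy, scipy, OpenCV 4.12 (cv2) and the standard library are available. Lean on these libraries where they do the work, as an engineer would, in place of code of your own. Each camera call takes 0.05 s, during which the arm holds its last target. There are 200 camera calls.

## Working session

There is one attempt and no reset: what is moved stays moved. The work goes in short steps, Python scripts to look and compute and a shell command to move; the robot and the scene stay as the last step left them, time stands still between calls to the robot, and variables do not carry over. Pictures are saved under pics/ and viewed, at most 10 in all, crops included, and the job is handed in when it is done.

```bash
mkdir -p pics; ls
python3 - <<'E'
from workcell import *
import cv2,numpy as np
for n in("top","side"):
    cv2.imwrite(f"pics/{n}0.png",read_camera(n)); m=camera_model(n)
    print(n,m, -np.array(m["R"]).T@np.array(m["t"]))
print(read_state())
E
```

```text
pics
top {'camera_matrix': array([[395.57676029,   0.        , 275.54502218],
       [  0.        , 395.57676029, 211.98768571],
       [  0.        ,   0.        ,   1.        ]]), 'k1': -0.11673713749022198, 'R': array([[ 0.02189778, -0.99975858, -0.00180532],
       [-0.99780331, -0.02174196, -0.06257671],
       [ 0.06252235,  0.00317165, -0.99803852]]), 't': array([0.05217852, 0.63128285, 1.06396542])} [0.56223191 0.06251672 1.10147628]
side {'camera_matrix': array([[545.39427344,   0.        , 270.24560333],
       [  0.        , 545.39427344, 209.31470814],
       [  0.        ,   0.        ,   1.        ]]), 'k1': -0.07938394308741456, 'R': array([[-0.9804913 , -0.19652642,  0.00376513],
       [-0.1132198 ,  0.54900029, -0.82811832],
       [ 0.16068007, -0.8123891 , -0.56054069]]), 't': array([0.62072392, 0.1103166 , 1.52847213])} [0.37550942 1.30313889 0.94578892]
{'time': 0.1, 'q': array([-1.21490292e+00,  2.64729243e-01,  1.60524904e+00,  3.45989552e-05,
        1.27372577e+00, -3.68753591e-02]), 'joint_vel': array([-0.00013312, -0.00132336, -0.00275581,  0.00098762, -0.00035973,
       -0.00011756]), 'joint_torque': array([ 1.42330588e-03, -5.16707969e+01, -3.68589449e+01,  2.24707838e-05,
        6.24717999e-03,  3.23274207e-06]), 'tool_pos': array([ 0.25814389, -0.62295796,  0.23004562]), 'tcp_rot': array([-3.07915987e+00, -6.12578245e-01,  4.75176874e-04]), 'wrist_force': array([-0.16378294, -0.49786248, -0.09235143]), 'torque': array([ 0.03524185, -0.01158778,  0.00232296]), 'grip_force': 0.0, 'width': 0.9974812512658113}
```

View pics/top0.png

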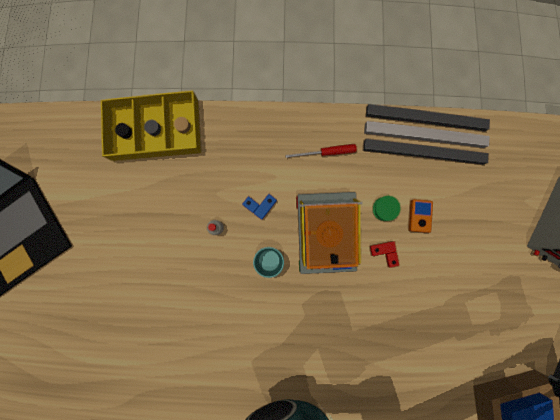

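View pics/side0.png

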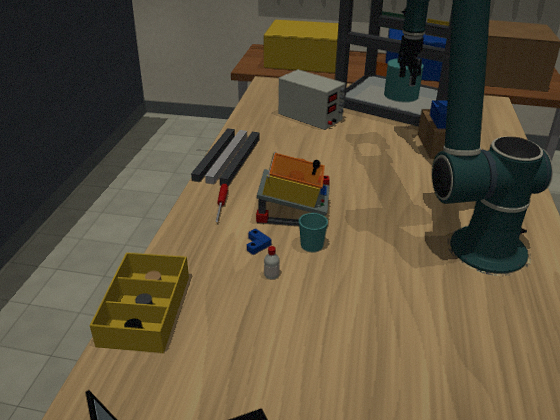

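The top view shows the console at about (330,235), with the cover handle at (334,259). In the side view the handle is at (316,164). I'll take enlarged crops to locate the corners and the handle.

```bash
cat > h.py <<'E'
from workcell import *
import cv2,numpy as np
def ray(n,p):
    m=camera_model(n);K=np.array(m["camera_matrix"]);R=np.array(m["R"]);t=np.array(m["t"])
    d=np.array([m["k1"],0,0,0.]);u=cv2.undistortPoints(np.array([[p]],float),K,d)[0,0]
    v=R.T@np.r_[u,1];return -R.T@t,v/np.linalg.norm(v)
def onz(n,p,z):
    c,v=ray(n,p);return c+v*(z-c[2])/v[2]
def tri(pt,ps):
    a,u=ray("top",pt);b,v=ray("side",ps)
    s=np.linalg.lstsq(np.c_[u,-v],b-a,rcond=None)[0]
    P,Q=a+s[0]*u,b+s[1]*v;return (P+Q)/2,np.linalg.norm(P-Q)
def proj(n,X):
    m=camera_model(n);R=np.array(m["R"])
    return cv2.projectPoints(np.array(X,float).reshape(-1,3),cv2.Rodrigues(R)[0],np.array(m["t"]),np.array(m["camera_matrix"]),np.array([m["k1"],0,0,0.]))[0][:,0]
E
python3 - <<'E'
import cv2,numpy as np
a=cv2.imread("pics/top0.png")[185:285,285:375];b=cv2.imread("pics/side0.png")[140:240,245:345]
cv2.imwrite("pics/c0.png",np.hstack([cv2.resize(x,(x.shape[1]*4,400),interpolation=cv2.INTER_CUBIC) for x in (a,b)]))
E
```

```text
(no output)
```

View pics/c0.png

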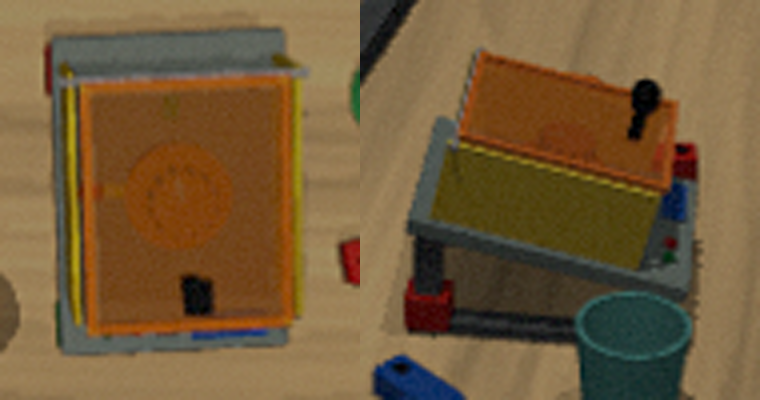

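Run:
```python
from h import *
from scipy.optimize import least_squares
T=lambda x,y:(285+x/4-.4,185+y/4-.4); S=lambda x,y:(245+(x-360)/4-.4,140+y/4-.4)
pts={"h":((198,293),(645,97),(-45,0,102)),"nl":((83,85),(460,143),(80,63,68)),"nr":((290,78),(479,53),(80,-63,68)),
"sr":((292,328),(677,102),(-75,-63,68)),"sl":((90,333),(668,187),(-75,63,68)),"pnl":((52,37),(410,222),(100,75,0)),"psl":((62,352),(688,288),(-110,75,0))}
X=[];P=[]
for k,(a,b,p) in pts.items():
    x,e=tri(T(*a),S(*b));print(k,x.round(4),round(e,4));X.append(x);P.append(p)
X=np.array(X);P=np.array(P)/1000
def R(yaw,til=np.radians(12)):
    return cv2.Rodrigues(np.array([0,0,yaw]))[0]@cv2.Rodrigues(np.array([0,-til,0]))[0]
f=lambda v:((R(v[3])@P.T).T+v[:3]-X).ravel()
s=least_squares(f,[.5,-.07,.15,0],loss="soft_l1",f_scale=.003).x
print(s.round(4),(f(s).reshape(-1,3)*1000).round(1))
print("grip",(R(s[3])@[-.045,0,.102]+s[:3]).round(4),"hinge",(R(s[3])@[.08,0,.064]+s[:3]).round(4))
```

```text
h [ 0.5149 -0.0743  0.1722] 0.0015
nl [ 0.6371 -0.0055  0.1588] 0.0009
nr [ 0.6454 -0.1284  0.1654] 0.0028
sr [ 0.4948 -0.1375  0.1356] 0.0027
sl [ 0.4882 -0.0141  0.1356] 0.0001
pnl [0.6714 0.0103 0.0979] 0.0026
psl [ 0.4688 -0.0021  0.0597] 0.0018
[ 0.5787 -0.0706  0.0818  0.0585] [[-1.3 -0.1  0. ]
 [ 1.9  1.5  6.2]
 [ 1.  -1.4 -0.4]
 [ 0.2 -1.1 -2.9]
 [-0.6  1.3 -2.8]
 [ 0.6 -0.3  4.7]
 [-1.9  0.1 -0.7]]
grip [ 0.5136 -0.0744  0.1723] hinge [ 0.6435 -0.0668  0.1611]
```

```bash
python3 -m crank '[[[0,0,0,0,0,0.111],[0,0,0,0,0,0.111],[0,0,0,0,0,0.112],[1.9,-3.5,0,0,0,0],[1.9,-3.5,0,0,0,0],[1.9,-3.5,0,0,0,0],[1.9,-3.5,0,0,0,0],[1.9,-3.5,0,0,0,0]]]' 5 30
python3 -m crank '[[[1.9,-3.5,0,0,0,0],[1.9,-3.5,0,0,0,0],[1.9,-3.5,0,0,0,0],[1.9,-3.5,0,0,0,0],[1.9,-3.5,0,0,0,0],[1.9,-3.5,0,0,0,0],[1.9,-3.5,0,0,0,0],[0,0,0,0,0,0]]]'
cat >> h.py <<'E'
Rz=lambda a:cv2.Rodrigues(np.array([0,0,float(a)]))[0]; Ry=lambda a:cv2.Rodrigues(np.array([0,float(a),0]))[0]
O=np.array([.5787,-.0706,.0818]); RP=Rz(.0585)@Ry(-np.radians(12))
def togo(target):  # cm in tool axes, TCP to target
    s=read_state();R=cv2.Rodrigues(s["tcp_rot"])[0]
    return (R.T@(np.array(target)-s["tool_pos"])*100).round(2)
def show(): 
    s=read_state();R=cv2.Rodrigues(s["tcp_rot"])[0];print(round(s["time"],2),s["tool_pos"].round(4),s["tcp_rot"].round(3),"F",s["wrist_force"].round(1),"T",s["torque"].round(2),"w",round(s["width"],3),"g",round(s["grip_force"],1),"tool x",R[:,0].round(3),"z",R[:,2].round(3),"q6",s["q"].round(2))
E
python3 - <<'E'
from h import *
show();G=RP@[-.045,0,.102]+O;print(togo(G+[0,0,-.019]))
a=read_camera("side");b=read_camera("top")
cv2.imwrite("pics/s1.png",np.hstack([cv2.resize(a[110:230,240:360],(400,400),interpolation=3),cv2.resize(b[185:285,285:385],(400,400),interpolation=3)]))
E
```

```text
time: 0.77
tool_pos: [0.343, -0.4413, 0.2306]
tcp_rot: [-3.139, -0.091, 0.001]
wrist_force: [0.5, 0.7, -0.4]
width: 0.585
grip_force: 0.0
time: 1.43
tool_pos: [0.4632, -0.1849, 0.231]
tcp_rot: [-3.136, -0.101, -0.002]
wrist_force: [-0.4, -1.0, -0.4]
width: 0.586
grip_force: 0.0
1.43 [ 0.4632 -0.1849  0.231 ] [-3.136e+00 -1.010e-01 -2.000e-03] F [-0.4 -1.  -0.4] T [-0.02  0.03 -0.03] w 0.586 g 0.0 tool x [0.998 0.065 0.001] z [ 0.001  0.004 -1.   ] q6 [-0.43 -0.07  1.97  0.    1.24  1.07]
[  5.73 -10.67   7.82]
```

View pics/s1.png

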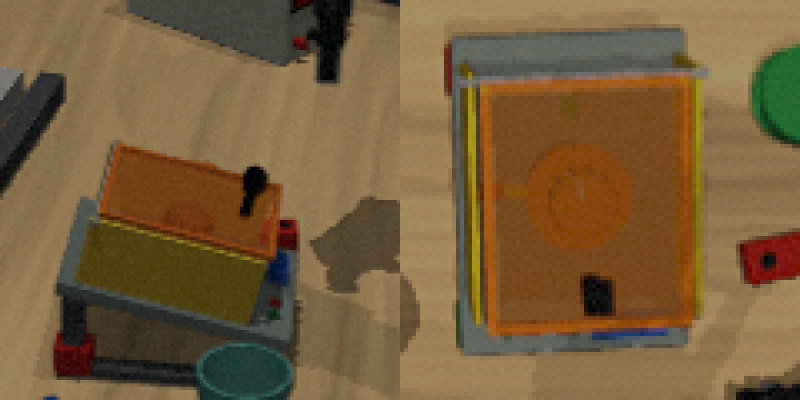

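The handle is clear and nothing has been disturbed (side crop 255,180). Moving over it and going down.

```bash
python3 -m crank '[[[1.9,-3.55,0,0,0,0],[1.9,-3.55,0,0,0,0],[1.9,-3.55,0,0,0,0],[0,0,0,0,0,0],[0,0,2,0,0,0],[0,0,1,0,0,0],[0,0,0,0,0,0],[0,0,0,0,0,0]]]' 5 30
python3 - <<'E'
from h import *
show();G=RP@[-.045,0,.102]+O;print(togo(G+[0,0,-.019]))
a=read_camera("side");b=read_camera("top")
cv2.imwrite("pics/s2.png",np.hstack([cv2.resize(a[110:230,240:360],(400,400),interpolation=3),cv2.resize(b[185:285,285:385],(400,400),interpolation=3)]))
E
```

```text
time: 2.2
tool_pos: [0.5106, -0.0824, 0.2]
tcp_rot: [-3.14, -0.089, 0.005]
wrist_force: [0.5, -0.3, 1.0]
width: 0.586
grip_force: 0.0
2.2 [ 0.5106 -0.0824  0.2   ] [-3.14  -0.089  0.005] F [ 0.5 -0.3  1. ] T [ 0.03 -0.05 -0.02] w 0.586 g 0.0 tool x [ 0.998  0.057 -0.003] z [-0.003  0.    -1.   ] q6 [-0.21 -0.01  1.97 -0.    1.18  1.31]
[ 0.36 -0.78  4.68]
```

View pics/s2.png

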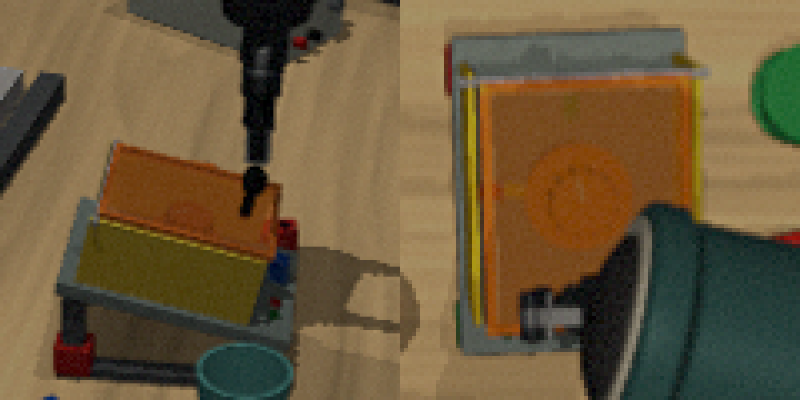

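Fingers stand just above the handle (side crop 257,160, handle 255,183). Correct, descend and grip.

```bash
python3 -m crank '[[[0.35,-0.8,0,0,0,0],[0,0,1.5,0,0,0],[0,0,1.6,0,0,0],[0,0,1.5,0,0,0],[0,0,0,0,0,0],[0,0,0,0,0,0]]]'
python3 -m crank '[[[0,0,0,0,0,0],[0,0,0,0,0,0],[0,0,0,0,0,0],[0,0,0,0,0,0],[0,0,0,0,0,0]]]' 0.8 30
python3 - <<'E'
from h import *
show()
s=read_state();R=cv2.Rodrigues(s["tcp_rot"])[0];g=s["tool_pos"]-.019*R[:,2]
H=RP@[.08,0,.064]+O
r=RP.T@(g-H);print("grasp rel hinge in panel mm",(r*1e3).round(1),np.hypot(r[0],r[2]))
# arc plan: grasp stays; tool leans lam about panel y (tool-back towards +x)
P0=s["tool_pos"];Rc=R;cum=[]
N=28
r0=np.array([-.125,0,.038])
for k in range(1,N+1):
    th=2.04*k/N; lam=np.radians(15)*max(0,(k-8)/(N-8))
    gp=g+RP@(Ry(th)@r0-r0)   # rotation about +y takes -x to +z
    ax=RP[:,1]; Rn=cv2.Rodrigues(ax*lam)[0]@R
    Pn=gp+.019*Rn[:,2]
    d=Rc.T@(Pn-P0)*100; w=cv2.Rodrigues(Rc.T@Rn)[0].ravel()
    print(k,round(th,2),d.round(2),w.round(3)); P0,Rc=Pn,Rn
E
```

```text
time: 2.8
tool_pos: [0.5147, -0.0728, 0.1552]
tcp_rot: [-3.14, -0.092, 0.002]
wrist_force: [0.2, -0.2, 0.7]
width: 0.581
grip_force: 0.0
time: 3.22
tool_pos: [0.516, -0.0729, 0.1568]
tcp_rot: [-3.14, -0.092, -0.004]
wrist_force: [-0.5, 2.4, 6.0]
width: 0.18
grip_force: 31.9
3.22 [ 0.516  -0.0729  0.1568] [-3.14  -0.092 -0.004] F [-0.5  2.4  6. ] T [0.33 0.11 0.05] w 0.18 g 31.9 tool x [0.998 0.059 0.003] z [ 0.003  0.    -1.   ] q6 [-0.19  0.03  2.01  0.    1.1   1.32]
grasp rel hinge in panel mm [-121.9    1.4   41. ] 0.12857797753119538
1 0.07 [ 0.12  0.   -0.94] [0. 0. 0.]
2 0.15 [ 0.19  0.   -0.93] [0. 0. 0.]
3 0.22 [ 0.25  0.   -0.92] [0. 0. 0.]
4 0.29 [ 0.32  0.   -0.9 ] [0. 0. 0.]
5 0.36 [ 0.38  0.   -0.87] [0. 0. 0.]
6 0.44 [ 0.45  0.   -0.84] [0. 0. 0.]
7 0.51 [ 0.51  0.   -0.81] [0. 0. 0.]
8 0.58 [ 0.56  0.   -0.77] [0. 0. 0.]
9 0.66 [ 0.59  0.   -0.72] [ 0.    -0.013  0.   ]
10 0.73 [ 0.64  0.   -0.69] [ 0.    -0.013  0.   ]
11 0.8 [ 0.68  0.   -0.64] [ 0.    -0.013  0.   ]
12 0.87 [ 0.71  0.   -0.6 ] [ 0.    -0.013  0.   ]
13 0.95 [ 0.75  0.   -0.56] [ 0.    -0.013  0.   ]
14 1.02 [ 0.78  0.   -0.51] [ 0.    -0.013  0.   ]
15 1.09 [ 0.81  0.   -0.46] [ 0.    -0.013  0.   ]
16 1.17 [ 0.83  0.   -0.41] [ 0.    -0.013  0.   ]
17 1.24 [ 0.86  0.   -0.36] [ 0.    -0.013  0.   ]
18 1.31 [ 0.88  0.   -0.3 ] [ 0.    -0.013  0.   ]
19 1.38 [ 0.89  0.   -0.25] [ 0.    -0.013  0.   ]
20 1.46 [ 0.91  0.   -0.19] [ 0.    -0.013  0.   ]
21 1.53 [ 0.92  0.   -0.14] [ 0.    -0.013  0.   ]
22 1.6 [ 0.92  0.   -0.08] [ 0.    -0.013  0.   ]
23 1.68 [ 0.93  0.   -0.03] [ 0.    -0.013  0.   ]
24 1.75 [0.93 0.   0.03] [ 0.    -0.013  0.   ]
25 1.82 [0.92 0.   0.09] [ 0.    -0.013  0.   ]
26 1.89 [0.92 0.   0.14] [ 0.    -0.013  0.   ]
27 1.97 [0.91 0.   0.2 ] [ 0.    -0.013  0.   ]
28 2.04 [0.89 0.   0.26] [ 0.    -0.013  0.   ]
```

```bash
python3 -m crank '[[[0.12,0,-0.94,0,0,0],[0.19,0,-0.93,0,0,0],[0.25,0,-0.92,0,0,0],[0.32,0,-0.9,0,0,0],[0.38,0,-0.87,0,0,0],[0.45,0,-0.84,0,0,0],[0.51,0,-0.81,0,0,0],[0.56,0,-0.77,0,0,0]]]'
python3 -m crank '[[[0.59,0,-0.72,0,-0.013,0],[0.64,0,-0.69,0,-0.013,0],[0.68,0,-0.64,0,-0.013,0],[0.71,0,-0.6,0,-0.013,0],[0.75,0,-0.56,0,-0.013,0],[0,0,0,0,0,0]]]'
cat >> h.py <<'E'
def theta():
    s=read_state();R=cv2.Rodrigues(s["tcp_rot"])[0];g=s["tool_pos"]-.019*R[:,2]
    r=RP.T@(g-RP@[.08,0,.064]-O);print("theta",np.arctan2(r[2],-r[0])-np.arctan2(.038,.125),"radius",np.hypot(r[0],r[2]))
E
python3 - <<'E'
from h import *
theta();show()
E
```

```text
time: 3.88
tool_pos: [0.5424, -0.0711, 0.2255]
tcp_rot: [-3.14, -0.092, 0.003]
wrist_force: [0.2, 2.6, -4.2]
width: 0.181
grip_force: 30.7
time: 4.38
tool_pos: [0.5786, -0.0688, 0.2574]
tcp_rot: [3.138, 0.093, -0.102]
wrist_force: [-2.6, 3.2, -0.8]
width: 0.184
grip_force: 30.9
theta 0.9802163926441478 radius 0.13178071877998312
4.38 [ 0.5786 -0.0688  0.2574] [ 3.138  0.093 -0.102] F [-2.6  3.2 -0.8] T [0.49 0.5  0.02] w 0.184 g 30.9 tool x [ 0.996  0.059 -0.065] z [-0.065 -0.003 -0.998] q6 [-0.15  0.12  1.73 -0.01  1.36  1.36]
```

```bash
python3 -m crank '[[[0.78,0,-0.51,0,-0.013,0],[0.81,0,-0.46,0,-0.013,0],[0.83,0,-0.41,0,-0.013,0],[0.86,0,-0.36,0,-0.013,0],[0.88,0,-0.3,0,-0.013,0],[0.89,0,-0.25,0,-0.013,0],[0.91,0,-0.19,0,-0.013,0],[0.92,0,-0.14,0,-0.013,0]]]'
python3 -m crank '[[[0.92,0,-0.08,0,-0.013,0],[0.93,0,-0.03,0,-0.013,0],[0.93,0,0.03,0,-0.013,0],[0.92,0,0.09,0,-0.013,0],[0.92,0,0.14,0,-0.013,0],[0.91,0,0.2,0,-0.013,0],[0.9,0,0.26,0,-0.013,0],[0,0,0,0,0,0]]]'
python3 - <<'E'
from h import *
theta();show()
a=read_camera("side");b=read_camera("top")
cv2.imwrite("pics/s3.png",np.hstack([cv2.resize(a[90:240,230:380],(400,400),interpolation=3),cv2.resize(b[165:285,275:395],(400,400),interpolation=3)]))
E
```

```text
time: 5.05
tool_pos: [0.6472, -0.0644, 0.2744]
tcp_rot: [3.125, 0.092, -0.27]
wrist_force: [-3.2, 4.5, -2.6]
width: 0.186
grip_force: 31.0
time: 5.72
tool_pos: [0.7101, -0.0603, 0.2544]
tcp_rot: [3.108, 0.093, -0.408]
wrist_force: [-2.3, 5.0, -1.0]
width: 0.18
grip_force: 31.4
theta 2.05611185966903 radius 0.13274147570631556
5.72 [ 0.7101 -0.0603  0.2544] [ 3.108  0.093 -0.408] F [-2.3  5.  -1. ] T [ 0.7   0.33 -0.13] w 0.18 g 31.4 tool x [ 0.964  0.058 -0.258] z [-0.258 -0.013 -0.966] q6 [-0.1   0.5   1.26 -0.04  1.63  1.41]
```

View pics/s3.png

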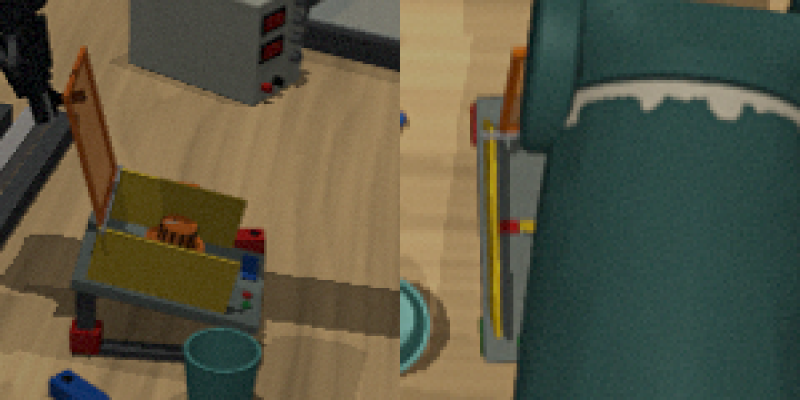

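The cover stands upright and past its tipping point (side crop 85,130). Releasing it and backing out over its tip.

```bash
python3 -m crank '[[[0,0,0,0,0,0],[0,0,0,0,0,0],[0,0,0,0,0,0],[0,0,-1,0,0,0],[0,0,-2,0,0,0],[0,0,-3,0,0,0],[0,0,-3,0,0,0],[0,0,-3,0,0,0]]]' 4 30
python3 - <<'E'
from h import *
show()
s=read_state();R=cv2.Rodrigues(s["tcp_rot"])[0]
# target orientation: z=-panel z, y along panel x  (rotate tool -pi/2)
Rt=np.c_[RP[:,1],RP[:,0],-RP[:,2]]
print(np.linalg.det(Rt)); w=cv2.Rodrigues(R.T@Rt)[0].ravel();print("rot tool",w.round(3))
print("panel coords of TCP",(RP.T@(s["tool_pos"]-O)*1e3).round(1),"to hover in current tool axes",togo(O+RP@[0,0,.20]))
a=read_camera("side");b=read_camera("top")
cv2.imwrite("pics/s4.png",np.hstack([cv2.resize(a[90:240,230:380],(400,400),interpolation=3),cv2.resize(b[165:285,275:395],(400,400),interpolation=3)]))
E
```

```text
time: 6.48
tool_pos: [0.7402, -0.0603, 0.374]
tcp_rot: [3.106, 0.09, -0.404]
wrist_force: [0.9, -0.5, 0.1]
width: 0.47
grip_force: 0.0
6.48 [ 0.7402 -0.0603  0.374 ] [ 3.106  0.09  -0.404] F [ 0.9 -0.5  0.1] T [ 0.   -0.17 -0.03] w 0.47 g 0.0 tool x [ 0.965  0.056 -0.256] z [-0.255 -0.016 -0.967] q6 [-0.1   0.54  0.99 -0.04  1.86  1.41]
1.0
rot tool [-0.367  0.368 -1.54 ]
panel coords of TCP [219.    0.8 252.1] to hover in current tool axes [-17.19   0.08  14.54]
```

View pics/s4.png

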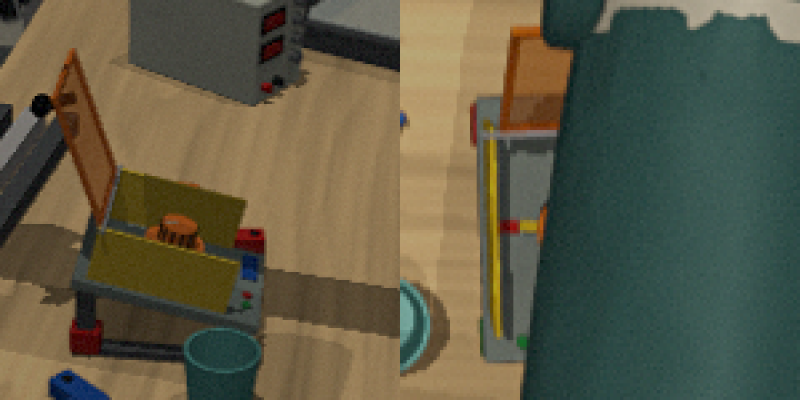

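The cover lies on its open stop, with the knob exposed at (180,230) in the side crop. Moving over the knob and turning the tool.

```bash
python3 -m crank '[[[-3.45,0,0,0,0,0],[-3.45,0,0,0,0,0],[-3.45,0,0,0,0,0],[-3.45,0,0,0,0,0],[-3.45,0,0,0,0,0],[0,0,0,-0.0262,0.0263,-0.11],[0,0,0,-0.0262,0.0263,-0.11],[0,0,0,-0.0262,0.0263,-0.11]]]' 6 30
python3 -m crank '[[[0,0,0,-0.0262,0.0263,-0.11],[0,0,0,-0.0262,0.0263,-0.11],[0,0,0,-0.0262,0.0263,-0.11],[0,0,0,-0.0262,0.0263,-0.11],[0,0,0,-0.0262,0.0263,-0.11],[0,0,0,-0.0262,0.0263,-0.11],[0,0,0,-0.0262,0.0263,-0.11],[0,0,0,-0.0262,0.0263,-0.11]]]'
python3 -m crank '[[[0,0,0,-0.0262,0.0263,-0.11],[0,0,0,-0.0262,0.0263,-0.11],[0,0,0,-0.0262,0.0263,-0.11],[0,0,0,0,0,0],[0,0,0,0,0,0]]]'
cat >> h.py <<'E'
Rt=np.c_[RP[:,1],RP[:,0],-RP[:,2]]
def pan():
    s=read_state();R=cv2.Rodrigues(s["tcp_rot"])[0]
    print("panel xyz mm",(RP.T@(s["tool_pos"]-O)*1e3).round(1),"F panel",(RP.T@s["wrist_force"]).round(1),"T panel",(RP.T@s["torque"]).round(2),"turn cw",(cv2.Rodrigues(Rt.T@R)[0].ravel()).round(3))
E
python3 - <<'E'
from h import *
show();pan();print(togo(O+RP@[0,0,.1]))
E
```

```text
time: 7.25
tool_pos: [0.573, -0.0701, 0.4169]
tcp_rot: [3.026, 0.617, -0.269]
wrist_force: [0.1, 0.2, -0.7]
width: 0.703
grip_force: 0.0
time: 7.92
tool_pos: [0.5733, -0.0697, 0.4164]
tcp_rot: [2.405, 1.826, 0.098]
wrist_force: [0.6, -0.1, 0.2]
width: 0.705
grip_force: 0.0
time: 8.33
tool_pos: [0.573, -0.0703, 0.4163]
tcp_rot: [2.056, 2.171, 0.228]
wrist_force: [-1.1, 0.7, 0.3]
width: 0.705
grip_force: 0.0
8.33 [ 0.573  -0.0703  0.4163] [2.056 2.171 0.228] F [-1.1  0.7  0.3] T [-0.04  0.09 -0.02] w 0.705 g 0.0 tool x [-0.055  0.998  0.001] z [ 0.207  0.012 -0.978] q6 [-0.2  -0.12  1.69  0.05  1.36 -0.26]
panel xyz mm [ 64.    0.7 328.3] F panel [-0.9  0.8  0.6] T panel [-0.03  0.1  -0.01] turn cw [ 0.001 -0.     0.004]
[-0.09 -6.39 22.84]
```

```bash
python3 -m crank '[[[0,-3.2,0,0,0,0],[0,-3.2,0,0,0,0],[0,0,4,0,0,0],[0,0,4,0,0,0],[0,0,4,0,0,0],[0,0,4,0,0,0],[0,0,4,0,0,0],[0,0,0,0,0,0]]]' 6.5 30
python3 -m crank '[[[0,0,1.5,0,0,0],[0,0,1.5,0,0,0],[0,0,1.5,0,0,0],[0,0,0,0,0,0]]]'
python3 - <<'E'
from h import *
pan();print(togo(O+RP@[0,0,.031]))
a=read_camera("side");b=read_camera("top")
for z in (.055,.031): print(z,((proj("side",O+RP@[0,0,z])-[240,100])*4).round(0))
cv2.imwrite("pics/s5.png",np.hstack([cv2.resize(a[100:240,240:380],(560,560),interpolation=3)]))
E
```

```text
time: 9.0
tool_pos: [0.5474, -0.0692, 0.1969]
tcp_rot: [2.064, 2.184, 0.216]
wrist_force: [-1.2, 0.1, -1.5]
width: 0.761
grip_force: 0.0
time: 9.33
tool_pos: [0.5611, -0.0697, 0.1614]
tcp_rot: [2.055, 2.177, 0.226]
wrist_force: [0.3, -0.8, -1.3]
width: 0.767
grip_force: 0.0
panel xyz mm [-0.6  1.9 81.6] F panel [ 0.  -0.8 -1.3] T panel [0.   0.14 0.03] turn cw [0.004 0.002 0.001]
[-0.2   0.08  5.05]
0.055 [[229. 294.]]
0.031 [[221. 321.]]
```

View pics/s5.png

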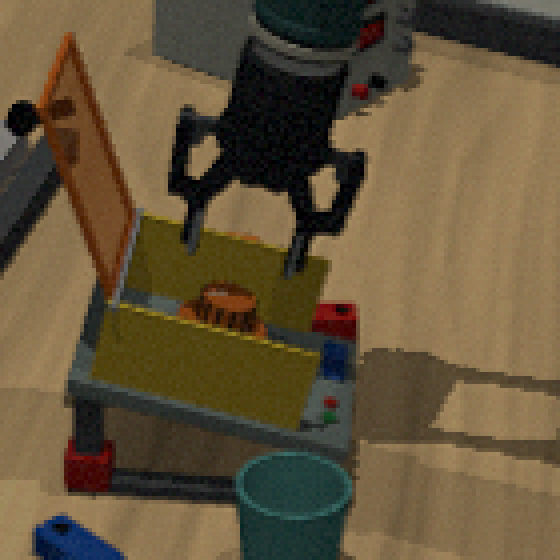

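The knob's top is centred at (230,295), within a millimetre of the prediction. Descending around the grip and closing.

```bash
python3 -m crank '[[[-0.2,0,1.5,0,0,0],[0,0,1.5,0,0,0],[0,0,1.2,0,0,0],[0,0,0,0,0,0],[0,0,0,0,0,0]]]' 6.5 50
python3 -m crank '[[[0,0,0,0,0,0],[0,0,0,0,0,0],[0,0,0,0,0,0],[0,0,0,0,0,0],[0,0,0,0,0,0]]]' 3.5 50
python3 - <<'E'
from h import *
pan();show()
E
```

```text
time: 9.85
tool_pos: [0.5706, -0.0715, 0.1221]
tcp_rot: [2.052, 2.176, 0.229]
wrist_force: [-0.1, -0.1, 0.9]
width: 0.762
grip_force: 0.0
time: 10.27
tool_pos: [0.5703, -0.0717, 0.1222]
tcp_rot: [2.051, 2.176, 0.228]
wrist_force: [-3.7, -0.9, 3.5]
width: 0.444
grip_force: 49.7
panel xyz mm [ 0.2 -0.6 41.3] F panel [-3.  -0.7  4.2] T panel [-0.09  0.5   0.  ] turn cw [ 0.001  0.001 -0.001]
10.27 [ 0.5703 -0.0717  0.1222] [2.051 2.176 0.228] F [-3.7 -0.9  3.5] T [-0.12  0.5  -0.02] w 0.444 g 49.7 tool x [-0.059  0.998  0.001] z [ 0.207  0.013 -0.978] q6 [-0.2   0.05  2.08  0.07  0.81 -0.31]
```

```bash
for i in 1; do python3 -m crank '[[[0,0,0.2,0,0,0],[0,0,0.1,0,0,0],[0,0,0,0,0,0]]]'; python3 -c "from h import *;pan()"; python3 -m crank '[[[0,0,0.15,0,0,0],[0,0,0,0,0,0]]]' >/dev/null; python3 -c "from h import *;pan()";python3 -m crank '[[[0,0,0.15,0,0,0],[0,0,0,0,0,0]]]' >/dev/null; python3 -c "from h import *;pan()"; done
```

```text
time: 10.52
tool_pos: [0.5709, -0.0717, 0.1199]
tcp_rot: [2.051, 2.177, 0.228]
wrist_force: [-8.3, -0.5, 10.3]
width: 0.445
grip_force: 50.7
panel xyz mm [ 0.3 -0.6 38.9] F panel [-6.  -0.  11.8] T panel [-0.02  1.13 -0.03] turn cw [ 0.001  0.001 -0.001]
panel xyz mm [ 0.4 -0.6 38.5] F panel [-9.8  0.2 20.5] T panel [0.08 1.69 0.04] turn cw [ 0.002  0.001 -0.001]
panel xyz mm [ 0.5 -0.7 37.6] F panel [-10.3   0.5  23.6] T panel [0.13 2.06 0.02] turn cw [ 0.002  0.001 -0.001]
```

```bash
python3 -m crank '[[[0,-0.1,-0.08,0,0,0],[0,0,0,0,0,0]]]' >/dev/null; python3 -c "from h import *;pan();pan()";python3 -m crank '[[[0,0,0,0,0,0]]]' >/dev/null
python3 - <<'E'
from h import *
pan();show();b=read_camera("side");t=read_camera("top")
cv2.imwrite("pics/s6.png",np.hstack([cv2.resize(b[140:220,260:340],(400,400),interpolation=3),cv2.resize(t[190:270,290:370],(400,400),interpolation=3)]))
E
```

```text
panel xyz mm [ 0.2 -0.7 37.9] F panel [-6.7  0.8 15.7] T panel [ 0.1   1.25 -0.02] turn cw [-0.001  0.001 -0.001]
panel xyz mm [ 0.2 -0.7 37.9] F panel [-6.7  0.8 15.7] T panel [ 0.1   1.25 -0.02] turn cw [-0.001  0.001 -0.001]
panel xyz mm [ 0.3 -0.7 37.9] F panel [-7.8  0.3 18. ] T panel [ 0.2   1.17 -0.02] turn cw [-0.001  0.001 -0.001]
11.1 [ 0.5711 -0.0717  0.1189] [2.05  2.176 0.23 ] F [-11.4  -0.4  15.9] T [0.13 1.18 0.02] w 0.446 g 50.9 tool x [-0.06   0.998  0.   ] z [ 0.208  0.013 -0.978] q6 [-0.2   0.05  2.08  0.08  0.8  -0.31]
```

View pics/s6.png

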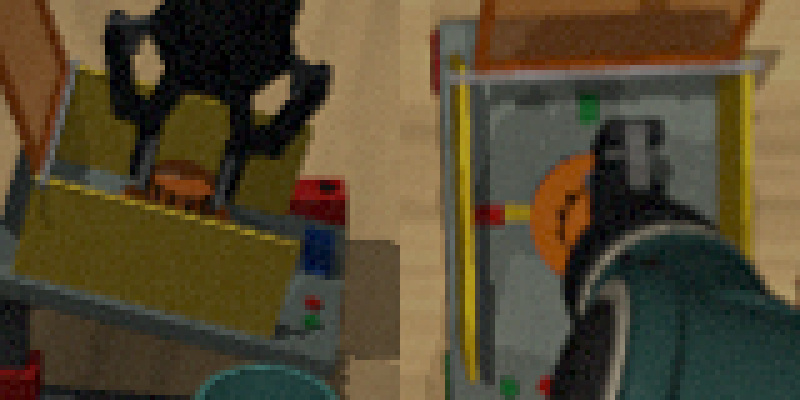

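The fingers hold the knob. The yellow pointer is at the red mark (top crop 515,213) and the press is about 18 N. Starting the turn, with force checks.

```bash
python3 -m crank '[[[0,0,0,0,0,0.1],[0,0,0,0,0,0.1],[0,0,0,0,0,0.1],[0,0,0,0,0,0]]]' >/dev/null
python3 - <<'E'
from h import *
pan();t=read_camera("top")
h=cv2.cvtColor(t,cv2.COLOR_BGR2HSV)
c=proj("top",O)[0]
m=cv2.inRange(h,(22,120,120),(35,255,255))
ys,xs=np.nonzero(m);k=(np.hypot(xs-c[0],ys-c[1])<25);print(c,list(zip(xs[k],ys[k])))
cv2.imwrite("pics/s7.png",cv2.resize(t[190:270,290:370],(400,400),interpolation=3))
E
```

```text
panel xyz mm [-0.4 -0.7 37.9] F panel [-8.2  0.8 18.7] T panel [ 0.03  1.58 -0.09] turn cw [0.001 0.001 0.303]
[327.97689502 231.47059056] [(np.int64(312), np.int64(226)), (np.int64(313), np.int64(226)), (np.int64(314), np.int64(226)), (np.int64(312), np.int64(227)), (np.int64(313), np.int64(227)), (np.int64(314), np.int64(227)), (np.int64(315), np.int64(227)), (np.int64(316), np.int64(227)), (np.int64(313), np.int64(228)), (np.int64(314), np.int64(228)), (np.int64(315), np.int64(228)), (np.int64(316), np.int64(228)), (np.int64(314), np.int64(229)), (np.int64(315), np.int64(229)), (np.int64(316), np.int64(229)), (np.int64(303), np.int64(231)), (np.int64(303), np.int64(232)), (np.int64(304), np.int64(236)), (np.int64(304), np.int64(237)), (np.int64(304), np.int64(238))]
```

View pics/s7.png

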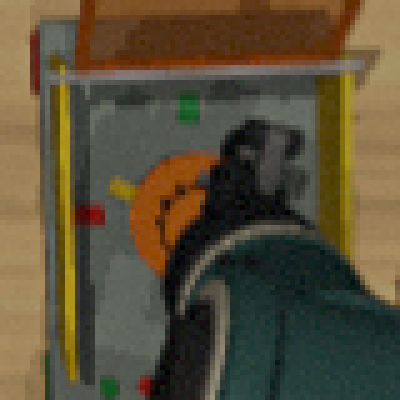

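The pointer has moved about 0.3 rad off the red mark (crop 122,190), so the dial is engaged. Continuing, with the pointer now tracked by mask.

```bash
cat >> h.py <<'E'
def dial():
    h=cv2.cvtColor(read_camera("top"),cv2.COLOR_BGR2HSV);c=proj("top",O+RP@[0,0,.005])[0]
    n,l,st,ce=cv2.connectedComponentsWithStats(cv2.inRange(h,(22,100,100),(35,255,255)))
    for i in range(1,n):
        p=ce[i]
        if 9<np.hypot(*(p-c))<23:
            cc,v=ray("top",p);nz=RP[:,2];A=O+.008*nz
            X=RP.T@(cc+v*((A-cc)@nz)/(v@nz)-O);print("pointer?",p.round(1),st[i,4],"panel mm",(X*1e3).round(1),"dial",round(np.arctan2(X[0],X[1]),3))
E
python3 -m crank '[[[0,0,0,0,0,0.1],[0,0,0,0,0,0.1],[0,0,0,0,0,0.1],[0,0,0,0,0,0.1],[0,0,0,0,0,0]]]' >/dev/null; python3 -c "from h import *;pan();dial()"
python3 -m crank '[[[0,0,0,0,0,0.1],[0,0,0,0,0,0.1],[0,0,0,0,0,0.1],[0,0,0,0,0,0.1],[0,0,0,0,0,0]]]' >/dev/null; python3 -c "from h import *;pan();dial()"
```

```text
panel xyz mm [-1.1 -0.4 37.8] F panel [-10.5   1.   20. ] T panel [ 0.09  1.82 -0.  ] turn cw [0.003 0.    0.703]
pointer? [317.2 222.3] 19 panel mm [26.6 28.4  8. ] dial 0.753
panel xyz mm [-1.7 -0.  37.7] F panel [-12.1   2.6  22.2] T panel [0.3  2.06 0.02] turn cw [ 0.004 -0.     1.103]
pointer? [322.5 218.5] 18 panel mm [35.8 14.5  8. ] dial 1.185
```

```bash
python3 -m crank '[[[0,0,-0.05,0,0,0.1],[0,0,0,0,0,0.1],[0,0,0,0,0,0.1],[0,0,0,0,0,0]]]' >/dev/null; python3 -c "from h import *;pan();dial()"
python3 -m crank '[[[0,0,0,0,0,0.06],[0,0,0,0,0,0.06],[0,0,0,0,0,0]]]' >/dev/null; python3 -c "from h import *;pan();dial()"
```

```text
panel xyz mm [-2.1  0.4 37.8] F panel [-11.7   3.   19.7] T panel [0.41 2.03 0.01] turn cw [ 5.000e-03 -1.000e-03  1.403e+00]
pointer? [327.1 217.3] 17 panel mm [38.5  2.8  8. ] dial 1.497
panel xyz mm [-2.1  0.6 37.8] F panel [-11.1   4.8  20. ] T panel [ 0.52  2.05 -0.02] turn cw [ 6.000e-03 -1.000e-03  1.521e+00]
pointer? [328.2 217. ] 17 panel mm [39.1 -0.2  8. ] dial 1.575
```

```bash
python3 -m crank '[[[0,0,0,0,0,0.05],[0,0,0,0,0,0.05],[0,0,0,0,0,0]]]' >/dev/null; python3 -c "from h import *;pan();dial()"
python3 -m crank '[[[0,0,0,0,0,0.05],[0,0,0,0,0,0]]]' >/dev/null; python3 -c "from h import *;pan();dial()"
```

```text
panel xyz mm [-2.1  0.7 37.8] F panel [-11.5   5.3  20.9] T panel [0.62 2.04 0.  ] turn cw [ 6.000e-03 -1.000e-03  1.621e+00]
pointer? [328. 217.] 15 panel mm [39.1  0.4  8. ] dial 1.56
panel xyz mm [-2.1  0.8 37.8] F panel [-11.4   4.4  19.7] T panel [0.69 2.04 0.02] turn cw [ 6.000e-03 -1.000e-03  1.671e+00]
pointer? [328.2 216.9] 17 panel mm [39.3 -0.2  8. ] dial 1.575
```

The pointer has stopped at the green mark (dial ≈ 1.57) while the knob keeps slipping, so it's on the end stop. Letting up, releasing and retreating.

```bash
python3 -m crank '[[[0,0,-0.15,0,0,0],[0,0,-0.15,0,0,0],[0,0,0,0,0,0]]]' >/dev/null; python3 -c "from h import *;pan()"
python3 -m crank '[[[0,0,0,0,0,0],[0,0,0,0,0,0],[0,0,0,0,0,0],[0,0,-1,0,0,0],[0,0,-2,0,0,0],[0,0,-3,0,0,0],[0,0,-3,0,0,0],[0,0,-3,0,0,0]]]' 6 30 
python3 -m crank '[[[0,0,-3,0,0,0],[-3,0,-3,0,0,0],[-3,0,-3,0,0,0],[-3.5,0,0,0,0,0],[-3.5,0,0,0,0,0],[-3.5,0,0,0,0,0],[0,0,0,0,0,0],[0,0,0,0,0,0]]]'
python3 - <<'E'
from h import *
show();pan();dial()
a=read_camera("top");b=read_camera("side");h=cv2.cvtColor(b,cv2.COLOR_BGR2HSV)
# guard check: compare side view against the earlier open picture is visual; use known handle position at 2.1
hp=RP@(np.array([.08,0,.064])+Ry(2.1)@[-.125,0,.038])+O
p=proj("side",hp)[0];x,y=p.round().astype(int);print("handle px",p,"mean gray",b[y-2:y+3,x-2:x+3].mean())
k=proj("side",O+RP@[0,0,.055])[0];print("knob top px expected",k)
m=cv2.inRange(h,(3,130,60),(16,255,255));n,l,st,ce=cv2.connectedComponentsWithStats(m)
print([(st[i].tolist(),ce[i].round(1).tolist()) for i in range(1,n) if st[i,4]>40])
for nm,im in(("top",a),("side",b)):
    d=cv2.absdiff(im,cv2.imread(f"pics/{nm}0.png")).max(2);n,l,st,ce=cv2.connectedComponentsWithStats((cv2.medianBlur(d,5)>45).astype(np.uint8))
    print(nm,[st[i].tolist() for i in range(1,n) if st[i,4]>30])
E
```

```text
panel xyz mm [-2.6  0.8 39.4] F panel [-8.   3.3  8. ] T panel [0.5  1.38 0.03] turn cw [ 6.000e-03 -1.000e-03  1.669e+00]
time: 14.63
tool_pos: [0.5448, -0.0733, 0.2389]
tcp_rot: [-3.107, 0.062, -0.325]
wrist_force: [0.8, -0.2, -0.6]
width: 0.704
grip_force: 0.0
time: 15.3
tool_pos: [0.3655, -0.0676, 0.291]
tcp_rot: [-3.107, 0.064, -0.329]
wrist_force: [-0.4, 0.1, 0.9]
width: 0.702
grip_force: 0.0
15.3 [ 0.3655 -0.0676  0.291 ] [-3.107  0.064 -0.329] F [-0.4  0.1  0.9] T [-0.02  0.12 -0.03] w 0.702 g 0.0 tool x [ 0.977 -0.042  0.209] z [ 0.209  0.012 -0.978] q6 [-0.32 -0.54  2.21  0.08  1.27  1.27]
panel xyz mm [-164.6   15.5  248.8] F panel [-0.2  0.2  1. ] T panel [-0.02  0.12 -0.02] turn cw [-2.00e-03  1.00e-03  1.67e+00]
pointer? [328.4 217.5] 22 panel mm [37.8 -0.5  8. ] dial 1.584
handle px [245.30864847 129.29334434] mean gray 4.24
knob top px expected [297.14245723 173.46423489]
[([231, 44, 62, 34, 864], [256.4, 64.0]), ([347, 52, 19, 31, 469], [355.7, 65.9]), ([376, 54, 8, 19, 66], [378.5, 61.1]), ([456, 60, 6, 18, 57], [458.6, 68.5]), ([470, 68, 90, 33, 935], [522.1, 89.6]
[... 241 characters left out ...]
 16, 104]]
side [[396, 0, 10, 14, 104], [419, 0, 7, 9, 32], [429, 0, 14, 6, 50], [489, 0, 71, 37, 1986], [426, 3, 25, 18, 151], [462, 5, 6, 9, 39], [463, 18, 5, 10, 41], [391, 29, 13, 11, 107], [460, 41, 5, 16, 57], [380, 56, 19, 16, 155], [408, 59, 13, 12, 104], [456, 62, 6, 15, 48], [373, 70, 18, 37, 362], [394, 78, 95, 149, 4656], [241, 111, 43, 73, 764], [368, 115, 15, 22, 202], [549, 147, 11, 32, 257], [522, 148, 23, 13, 85], [312, 160, 9, 13, 68], [506, 165, 27, 32, 175], [308, 180, 15, 8, 71], [539, 185, 9, 7, 33], [498, 186, 30, 24, 103], [371, 198, 11, 10, 76], [486, 203, 33, 9, 113], [370, 215, 12, 6, 41], [425, 222, 31, 38, 725], [524, 226, 36, 28, 652], [457, 261, 103, 24, 1371]]
```

```bash
python3 -c "from workcell import *;print(finish_job())"
```

```text
the job is handed in; nothing more can be done
None
```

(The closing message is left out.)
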